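# Dispense grinding balls from a rotary-cap dispenser

## Task

Move the white ball dispenser with the red cap from the blue caddy into the black cradle and, with it standing there, turn the cap by its black bar until its largest hole lies over the outlet on the yellow-marked side. Then let go, take the dispenser by its body, tip it yellow side down over the steel tray until all four steel balls have run out into the tray, and stand it back upright in the cradle. Do not knock over or push away the jars, vials, bottle and timer.

Things in the scene. Friction and masses are not known exactly. Their poses are not given: they have to be found in the camera images.
- dispenser_mid (a point): Centre of the dispenser, a white upright block 60 mm (x) by 50 mm (y) by 66 mm high, 0.28 to 0.41 kg filled, with a rotary cap on top. The point is on its upright axis, 36 mm above its underside; +x points to the yellow-marked outlet side. It starts in one of the caddy's three places, at any yaw; jars stand as near as 5 mm to its body, so there only the cap's bar is free to grip.
- outlet (a point): The dispenser's outlet, 17 mm from its axis towards +x, at the body's top (66 mm above the underside). Inside, the balls lie in a single file in an 18 mm channel leaning 27 degrees from upright towards +x and ending here; so with the 20 mm hole here they run out when the body is tipped +x side down 80 to 95 degrees from upright. Axes as dispenser_mid.
- cap (a joint): Turn of the red cap, rad: 0 = its 20 mm hole exactly over the outlet (+x side); positive anticlockwise from above; stops at -0.6 and 1.9. Starts at 0.75 to 1.45. Balls pass within 0.25 of 0. Stiff (0.14 N m) and stays where left; the body turns with it unless it stands in the cradle.
- cap_grip (a point): Point on the cap's black grip bar, on the cap's axis, 96.5 mm above the dispenser's underside. Bar 10 mm thick (this point's x), 28 mm long (y), 30 mm high, on the red disc (59 mm diameter, 6 mm thick, top 72.5 mm above the underside); the bar's top is 12 mm above this point. Axes turn with the cap: +x points to the 20 mm hole.
- cap_hole (a point): Centre of the cap's largest hole (20 mm), at the disc's top face, 17 mm from the cap's axis on the cap's +x. The cap's other holes are 10 mm (on its -y) and 6 mm (on its -x): too small for the balls. Axes as cap_grip.
- caddy: Blue shallow tray 244 mm (x) by 96 mm (y), fixed, floor 5 mm above the bench, rim 16 mm high. Origin: centre of its underside. Three places at -75, 0 and 75 mm along its x: dispenser, jar_a and jar_b in any order.
- cradle: Black open-topped cradle, fixed: outside 78 mm (x) by 68 mm (y) by 18 mm high, walls 5 mm, floor 5 mm above the bench; the 68 by 58 mm pocket takes the dispenser's foot with 4 mm play each side, with the dispenser's x along the cradle's x, either way round; its x runs roughly along world y. Guide lips at both x ends flare out at 45 degrees to 27 mm high, 48 mm from its centre. Origin: centre of its underside.
- tray: Square steel tray, fixed, 140 by 140 mm outside, walls 5 mm thick and 35 mm high, floor 5 mm thick. (Also on the bench, between robot and tray places: a fixed red tube rack about 100 by 190 mm, 52 mm high, at x 0.36.) Origin: centre of its underside; axes along its sides.
- ball1_center (a point): Centre of steel ball 1 of 4, 14 mm diameter, 11 g; starts inside the dispenser.
- ball2_center (a point): Centre of steel ball 2 of 4, 14 mm diameter, 11 g; starts inside the dispenser.
- ball3_center (a point): Centre of steel ball 3 of 4, 14 mm diameter, 11 g; starts inside the dispenser.
- ball4_center (a point): Centre of steel ball 4 of 4, 14 mm diameter, 11 g; starts inside the dispenser.
- jar_a: Clear glass jar with white lid, 56 mm diameter, 60 mm high, loose in the caddy. Leave alone. Origin: centre of its underside.
- jar_b: Amber glass jar with blue lid, 56 mm diameter, 60 mm high, loose in the caddy. Leave alone. Origin: centre of its underside.
- bottle: Glass bottle, 64 mm diameter, 170 mm high, loose on the bench. Leave alone. Origin: centre of its underside.
- vial_a: Small white vial with orange cap, 29 mm diameter, 52 mm high, loose. Leave alone. Origin: centre of its underside.
- vial_b: Small white vial with green cap, 29 mm diameter, 52 mm high, loose. Leave alone. Origin: centre of its underside.
- timer: White bench timer 70 by 95 mm, 20 mm high, loose. Leave alone. Origin: centre of its underside.
There are look-alikes about, which are no part of the job. Leave any pink look-alike of the cradle alone.

How it is judged:
By the outcome, as a careful person would: the job done as asked, in the order asked, and still so for the second after the job is handed in, with the robot touching nothing.
It also fails if it takes over 72 s, if anything falls off the work surface, if the arm or the gripper's body presses on something with over 40 N, if the wrist force passes 120 N, or if a joint passes its speed limit or range.

## Robot

A 6-joint arm with a two-finger parallel gripper is mounted at the origin on the work surface. World frame = base frame: x ahead of the robot, y to its left, z up, the work surface at z = 0. Lengths are in m, angles in rad, forces in N, time in s.
With the tool pointing down it reaches from about 0.35 to 0.725 m from the base axis. Payload 4.3 kg.
Tool frame: the origin (TCP) lies where the fingers leave the gripper's body, on its centre line; the fingertips stand 73 mm ahead of it and the grasp point (between the pads) lies 54 mm ahead of it; z points along the fingers, y is the line along which they close (so a half turn about z gives the same grasp; the last joint's range is limited). The gripper opens to 85 mm and grips with 20 to 120 N. Pads are 22 mm wide; open, the fingers measure 114 mm over their backs; the gripper's body (76 mm by 85 mm) begins 54 mm behind the grasp point. The pads swing forward as they close: fully open they stand 13 mm farther back than shut.
Start: joints at [1.024, 0.377, 0.081, 1.274, 0, 1.46], TCP at [0.243, 0.521, 0.304] pointing down, gripper open.
Joint ranges: [-2.72, 2.72], [-0.84, 1.66], [-1.02, 1.22], [-1.77, 2.12], [-1.37, 1.28], [-3.14, 3.14]. Speed limits (rad/s): [2.57, 2.57, 3.14, 3.14, 3.14, 3.14].

## Interface

Orientations are given as a unit quaternion [x, y, z, w].
In Python, from workcell import * gives the robot as it stands.
- The arm moves only by the tool apply_moves, never from a script. Its argument "deltas" is one flat list of numbers, 4 for each row, row after row: the shift along the world's x, y, z in m, then the turn about the world's z in degrees. A call has 1 to 10 rows; each row is the pose to reach, as a shift and turn from the pose commanded when the call began; what a row does not reach only later rows make up. A row lasts 1/12 s, in which the tool goes at most 41.7 mm and 7.16 degrees, less where a joint would pass 70% of its speed; a pose out of reach is approached as far as the arm can. A call with a gripper value outside its range is refused whole. "claw" is the opening, from -1 (shut) to 1 (fully open), so that 0 is half open, set as the call begins (left out, the last holds). The fingers move at their own pace and stop on an object; "squeeze" is the grip in N (left out, the last holds). Time passes only in rows, so rows that repeat a pose let the fingers close. It gives the time, the measured TCP pose, the force, the opening and the grip force at its end, in the units of the state.
- get_obs(): the state, without advancing time (a new reading comes with each control period).
- read_camera(name): name is "scene" or "top" or "wrist"; returns a dict with "color" (400x640x3 uint8, blue, green, red), "mtx" (3x3 intrinsics, pixels), "eye" and "orientation" of the camera in the world. Camera axes: x right, y down, z forward; pixel columns grow to the right and rows downward; lengths in m; the calibration is good to about 2 mm. The wrist camera is an equidistant fisheye: a pixel r from the principal point sees the ray r / f radians off the axis. A picture is of the moment at which its call begins. There is no depth.
- finish_job(): hands the job in; it is judged then, once.
Trained networks look in the newest picture that a camera, given by its name, has taken for a name from the list of things; names that differ only in an ending like _2 or _b are one class to them, and where a whole thing is asked for, a point or a joint stands for the part that bears it (a point fixed in the world has none). Each returns a list of dicts, best first, with "p" (0 to 1); they miss things now and then, are a little off and sometimes report something else, mostly with a low value. They report only what shows in the picture. A call takes as long as a camera call. They do not tell look-alikes from the thing itself.
- search_frame(query, camera): "position" ([x, y, z] in m, in world coordinates, good to about 4 mm: the middle of the surface that is visible of it).
- cut_out(query, camera): "region" (400x640 bool, what is visible of it).
The state is a dict: "t": time; "joints": joint angles; "qvel": joint speeds; "joint_torque": joint torques, N m; "position": TCP position; "eef_rot": TCP orientation; "contact_force": force on the tool from outside, world axes, zero at the start; "wrist_torque": the same for the moment, N m; "opening": opening from 0.0 (shut) to 1.0 (fully open); "grasp_force": force on a finger pad.
Only numpy, scipy, OpenCV 4.12 (cv2) and the standard library are available. Lean on these libraries where they do the work, as an engineer would, in place of code of your own. Each camera call takes 0.05 s, during which the arm holds its last target. There are 200 camera calls.

## Working session

There is one attempt and no reset: what is moved stays moved. The work goes in short steps, Python scripts to look and compute and a tool call to move; the robot and the scene stay as the last step left them, time stands still between calls to the robot, and variables do not carry over. Pictures are saved under pics/ and viewed, at most 10 in all, crops included, and the job is handed in when it is done.

Besides the shell and the picture viewer there is one more tool, called after ">>>" by a JSON object that holds its "name" and its "arguments". apply_moves: Moves the arm, as the interface text tells. Its arguments: {"type":"object","properties":{"deltas":{"type":"array","items":{"type":"number"}},"claw":{"type":"number"},"squeeze":{"type":"number"}},"required":["deltas"]}

```bash
mkdir -p pics
cat > h.py <<'E'
from workcell import *
import numpy as np, cv2
from scipy.spatial.transform import Rotation as R
def proj(c,P):
    p=R.from_quat(c["orientation"]).inv().apply(np.atleast_2d(P)-np.array(c["eye"])); q=p@np.array(c["mtx"]).T
    return q[:,:2]/q[:,2:]
def ray(c,uv,z):
    uv=np.atleast_2d(uv).astype(float); d=np.c_[uv,np.ones(len(uv))]@np.linalg.inv(np.array(c["mtx"])).T
    d=R.from_quat(c["orientation"]).apply(d); e=np.array(c["eye"]); return e+d*((z-e[2])/d[:,2])[:,None]
E
python3 - <<'E'
from h import *
for n in("top","scene"):
    c=read_camera(n); cv2.imwrite(f"pics/{n}0.png",c["color"]); print(n,np.round(c["eye"],3),np.round(c["orientation"],3),np.round(c["mtx"],1).tolist())
for q in ["dispenser_mid","cap_grip","cap_hole","outlet","caddy","cradle","tray","bottle","vial_a","timer","jar_a"]:
    print(q,[(np.round(r["position"],3).tolist(),round(r["p"],2)) for r in search_frame(q,"top")[:3]])
E
```

```text
top [0.386 0.02  1.226] [ 0.707 -0.704  0.051 -0.05 ] [[431.2, 0.0, 318.4], [0.0, 431.2, 203.7], [0.0, 0.0, 1.0]]
scene [1.041 0.665 0.61 ] [ 0.269  0.831 -0.46  -0.159] [[388.0, 0.0, 321.4], [0.0, 388.0, 204.9], [0.0, 0.0, 1.0]]
dispenser_mid [([0.53, 0.036, 0.078], 0.67)]
cap_grip [([0.536, 0.04, 0.077], 0.61)]
cap_hole [([0.538, 0.04, 0.076], 0.86), ([0.776, -0.169, 0.019], 0.4), ([0.679, 0.02, 0.067], 0.24)]
outlet [([0.53, 0.037, 0.074], 0.82)]
caddy [([0.611, 0.012, 0.001], 0.69)]
cradle [([0.65, 0.326, 0.006], 0.94), ([0.346, 0.223, 0.006], 0.86), ([0.365, 0.404, 0.006], 0.81)]
tray [([0.756, 0.18, 0.113], 0.18)]
bottle [([0.756, 0.179, 0.113], 0.63), ([0.535, 0.037, 0.081], 0.36), ([0.533, 0.037, 0.077], 0.17)]
vial_a [([0.507, 0.142, 0.05], 0.54), ([0.675, 0.019, 0.067], 0.28)]
timer [([0.774, -0.172, 0.021], 0.66)]
jar_a [([0.606, 0.027, 0.067], 0.7), ([0.674, 0.018, 0.068], 0.66)]
```

View pics/top0.png

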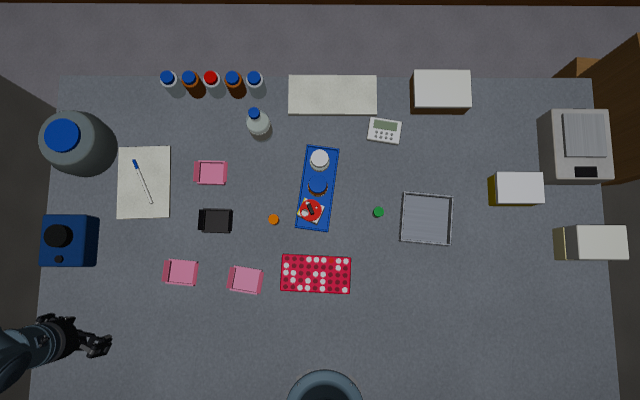

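View pics/scene0.png

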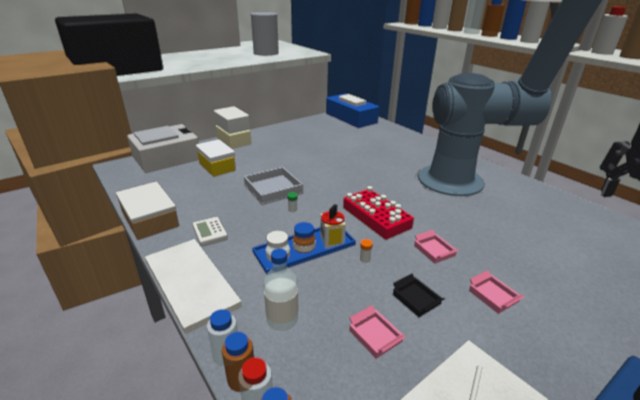

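Run:
```python
from h import *
c=read_camera("top"); im=c["color"].astype(int)
s=read_camera("scene")
def rect(m,z,name):
    n,l,st,_=cv2.connectedComponentsWithStats(m.astype(np.uint8)); k=1+np.argmax(st[1:,4])
    uv=np.argwhere(l==k)[:,::-1].astype(float); P=ray(c,uv,z)[:,:2]
    r=cv2.minAreaRect((P*1000).astype(np.float32)); print(name,np.round(r[0],1),np.round(r[1],1),round(r[2],1))
def win(x0,y0,x1,y1):
    m=np.zeros(im.shape[:2],bool); m[y0:y1,x0:x1]=1; return m
b,g,r=im[...,0],im[...,1],im[...,2]
rect(win(185,195,245,245)&(im.sum(2)<150),.02,"cradle")
rect(win(285,135,350,240)&(b>110)&(r<70),.012,"caddy")
for q,w in(("cradle",0),("tray",0)):
    for d in cut_out(q,"top")[:3]:
        m=d["region"]; rect(m,.035 if q=="tray" else .02,q+" cut %.2f"%d["p"])
t=win(385,180,470,260); rect(t&(abs(im.sum(2)-np.median(im[t].sum(1)))>0)&((im.sum(2)<180)|(im.sum(2)>330)),.035,"traycol")
rect(win(275,245,360,300)&(r>150)&(g<90),.05,"rack")
print(proj(s,[[.535,.038,.08]]))
A=cv2.resize(c["color"][185:235,280:340],(480,400),interpolation=cv2.INTER_CUBIC)
B=cv2.resize(s["color"][195:255,305:365],(400,400),interpolation=cv2.INTER_CUBIC)
cv2.imwrite("pics/disp.png",np.hstack([A[:,:400],B]))
cv2.imwrite("pics/disp.png",np.hstack([cv2.resize(A,(400,333)),B[:333]]))
```

```text
cradle [511.2 309.6] [64.9 95.6] 0.2
caddy [609.4  23.8] [ 95.2 244.8] 82.3
cradle cut 0.91 [348.7 221.4] [96.2 67.7] 80.9
cradle cut 0.86 [369.2 400.9] [96.1 65.6] 82.3
cradle cut 0.84 [512.6 309.5] [67.8 95.8] 0.2
tray cut 0.58 [ 519.  -279.9] [149.3 145.5] 83.2
tray cut 0.48 [539.5  39.9] [62.5 58.9] 63.6
traycol [ 520.7 -280.1] [145.1 139.2] 84.9
rack [365.6  27. ] [185.  95.] 87.4
[[331.86213781 215.56751799]]
```

View pics/disp.png

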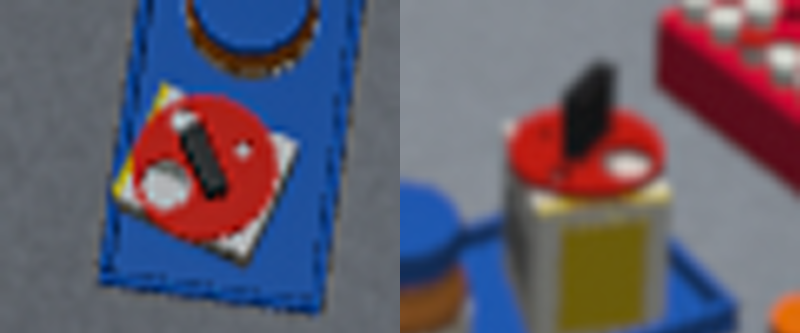

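Run:
```python
from h import *
c=read_camera("top"); o=get_obs()
def px(u,v): return [280+u/6.667-.5+.5,185+v/6.667]
ctr=ray(c,px(207,168),.0775)[0]; hole=ray(c,px(167,185),.0775)[0]; h6=ray(c,px(245,150),.0775)[0]; h10=ray(c,px(182,118),.0775)[0]
b=ray(c,[px(190,127),px(218,195)],.1135)
body=ray(c,[px(165,85),px(120,195),px(298,140),px(245,262)],.071)
an=lambda d:round(np.degrees(np.arctan2(d[1],d[0])),1)
print("ctr",ctr,"holeaxis",an(hole-h6),an(hole-ctr),"-y",an(h10-ctr),"bar",an(b[0]-b[1]),b.mean(0))
print("body",an(body[0]-body[2]),an(body[1]-body[3]),an(body[0]-body[1])+90,body.mean(0), np.linalg.norm(body[0]-body[2]),np.linalg.norm(body[0]-body[1]))
for d in search_frame("vial_b","top")[:3]: print(np.round(d["position"],3),d["p"])
M=R.from_quat(o["eef_rot"]).as_matrix(); print(M.round(2).tolist(), o["position"],"tool y yaw",an(M[:,1]),o["opening"])
```

```text
ctr [0.53396437 0.03882274 0.0775    ] holeaxis 114.6 113.5 -y 26.7 bar 22.6 [0.53210664 0.03942036 0.1135    ]
body 67.6 62.0 68.5 [0.53386702 0.03893532 0.071     ] 0.05859225481600325 0.0485228767232484
[ 0.531 -0.145  0.051] 0.69
[[-0.91, 0.42, 0.0], [0.42, 0.91, 0.0], [-0.0, 0.0, -1.0]] [0.24327404 0.5210597  0.30394787] tool y yaw 65.0 0.9963794572916291
```

>>> {"name": "apply_moves", "arguments": {"deltas": [0.03, -0.035, 0, 5, 0.06, -0.07, 0, 11, 0.08, -0.11, 0, 17, 0.1, -0.145, 0, 23, 0.12, -0.18, 0, 29, 0.14, -0.215, 0, 35, 0.16, -0.25, 0, 41, 0.18, -0.285, 0, 47, 0.2, -0.32, 0, 49, 0.22, -0.355, 0, 49], "claw": 0, "squeeze": 60}}

```text
t: 1.78
position: [0.4589, 0.173, 0.3042]
eef_rot: [-0.209, 0.978, 0.0, 0.0]
contact_force: [0.6, 0.8, -0.1]
opening: 0.497
grasp_force: 0.0
```

>>> {"name": "apply_moves", "arguments": {"deltas": [0.02, -0.03, 0, 0, 0.035, -0.06, 0, 0, 0.05, -0.09, -0.01, 0, 0.065, -0.115, -0.03, 0, 0.07, -0.127, -0.05, 0, 0.07, -0.127, -0.07, 0, 0.07, -0.127, -0.07, 0, 0.07, -0.127, -0.07, 0]}}

```text
t: 2.45
position: [0.5273, 0.0477, 0.2332]
eef_rot: [-0.208, 0.978, 0.0, -0.002]
contact_force: [-0.3, -0.2, 0.7]
opening: 0.496
grasp_force: 0.0
```

```bash
cat >> h.py <<'E'
def fish(c,P):
    p=R.from_quat(c["orientation"]).inv().apply(np.atleast_2d(P)-np.array(c["eye"])); r=np.hypot(p[:,0],p[:,1]); th=np.arctan2(r,p[:,2])
    K=np.array(c["mtx"]); return np.c_[K[0,2]+K[0,0]*th*p[:,0]/r,K[1,2]+K[1,1]*th*p[:,1]/r]
def fray(c,uv,z):
    uv=np.atleast_2d(uv).astype(float); K=np.array(c["mtx"]); a=(uv-K[:2,2])/[K[0,0],K[1,1]]; th=np.hypot(*a.T)
    d=np.c_[np.sin(th)[:,None]*a/th[:,None],np.cos(th)]; d=R.from_quat(c["orientation"]).apply(d); e=np.array(c["eye"]); return e+d*((z-e[2])/d[:,2])[:,None]
def yaw():
    M=R.from_quat(get_obs()["eef_rot"]).as_matrix(); return np.degrees(np.arctan2(M[1,1],M[0,1]))
E
python3 - <<'E'
from h import *
c=read_camera("wrist"); o=get_obs(); cv2.imwrite("pics/w1.png",c["color"]); print(o["position"],yaw(),c["eye"],c["orientation"],c["mtx"])
print(fish(c,[[.5335,.039,.1135],[.5335,.039,.0775]]))
E
```

```text
[0.52804085 0.04802822 0.23440471] 113.99220587667908 [0.45865784 0.01749643 0.30264903] [0.53903354 0.82952707 0.12275275 0.07911668] [[309.70691629   0.         315.5120338 ]
 [  0.         309.70691629 197.1414551 ]
 [  0.           0.           1.        ]]
[[298.87154767 226.24153709]
 [301.19347366 208.56222692]]
```

View pics/w1.png

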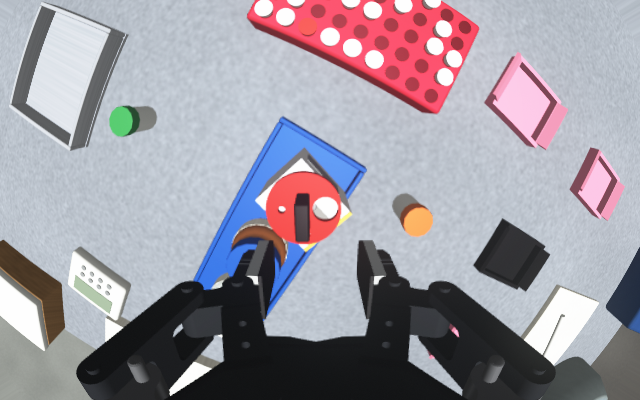

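>>> {"name": "apply_moves", "arguments": {"deltas": [0.0055, -0.009, -0.01, 0, 0.0055, -0.009, -0.035, 0, 0.0055, -0.009, -0.06, 0, 0.0055, -0.009, -0.077, 0, 0.0055, -0.009, -0.077, 0, 0.0055, -0.009, -0.077, 0]}}

```text
t: 3.0
position: [0.5337, 0.0388, 0.157]
eef_rot: [-0.208, 0.978, 0.0, -0.0]
contact_force: [0.5, -0.4, 0.2]
opening: 0.504
grasp_force: 0.0
```

>>> {"name": "apply_moves", "arguments": {"deltas": [0, 0, 0, 0, 0, 0, 0, 0, 0, 0, 0, 0, 0, 0, 0, 0, 0, 0, 0, 0, 0, 0, 0, 0, 0, 0, 0, 0, 0, 0, 0, 0], "claw": -1, "squeeze": 60}}

```text
t: 3.67
position: [0.5347, 0.039, 0.1584]
eef_rot: [-0.208, 0.978, -0.0, 0.001]
contact_force: [-1.0, 2.2, 5.5]
opening: 0.104
grasp_force: 62.1
```

>>> {"name": "apply_moves", "arguments": {"deltas": [0, 0, 0.01, 0, 0, 0, 0.03, 0, 0, 0, 0.055, 0, 0, 0, 0.08, 0, 0, 0, 0.1, 0, 0, 0.02, 0.11, 3, 0, 0.045, 0.11, 8, -0.005, 0.075, 0.11, 13, -0.01, 0.105, 0.11, 18, -0.012, 0.135, 0.11, 23]}}

```text
t: 4.5
position: [0.5206, 0.1746, 0.2669]
eef_rot: [-0.4, 0.916, 0.0, -0.001]
contact_force: [-0.0, 0.7, -3.1]
opening: 0.099
grasp_force: 60.8
```

>>> {"name": "apply_moves", "arguments": {"deltas": [-0.003, 0.03, 0, 0.5, -0.005, 0.06, 0, 0.5, -0.007, 0.09, 0, 0.5, -0.008, 0.115, 0, 0.5, -0.009, 0.132, 0, 0.5, -0.009, 0.136, 0, 0.5, -0.009, 0.136, 0, 0.5, -0.009, 0.136, 0, 0.5]}}

```text
t: 5.17
position: [0.5125, 0.3091, 0.2666]
eef_rot: [-0.403, 0.915, -0.0, -0.001]
contact_force: [-0.5, 0.2, -3.2]
opening: 0.102
grasp_force: 60.8
```

Run:
```python
from h import *
c=read_camera("wrist"); s=read_camera("scene");o=get_obs(); print(o["position"],yaw(),o["contact_force"],o["opening"])
p=np.array(o["position"]); 
# predicted axis underside z
print("cradle rim corners wrist",fish(c,[[.512+a,.3096+b,.018] for a in(-.034,.034) for b in(-.039,.039)]).round(1).tolist())
u=proj(s,[[p[0],p[1],p[2]-.09]])[0].astype(int); print(u)
def crop(im,u,r): 
    x,y=int(u[0]),int(u[1]); x=np.clip(x,r,639-r); y=np.clip(y,r,399-r); return cv2.resize(im[y-r:y+r,x-r:x+r],(390,390),interpolation=cv2.INTER_CUBIC)
t=read_camera("top")
cv2.imwrite("pics/c2.png",np.hstack([c["color"][40:400,130:550][:390].copy() if 0 else cv2.resize(c["color"][100:340,160:460],(480,384)),cv2.resize(crop(s["color"],u,45),(310,384))]))
```

```text
[0.5127722  0.30857543 0.2668224 ] 137.39833875252214 [-7.72925652e-01  2.65654666e-03 -3.15183792e+00] 0.09660896655385466
cradle rim corners wrist [[314.5, 128.6], [363.9, 183.1], [267.1, 172.5], [316.9, 223.4]]
[429 233]
```

View pics/c2.png

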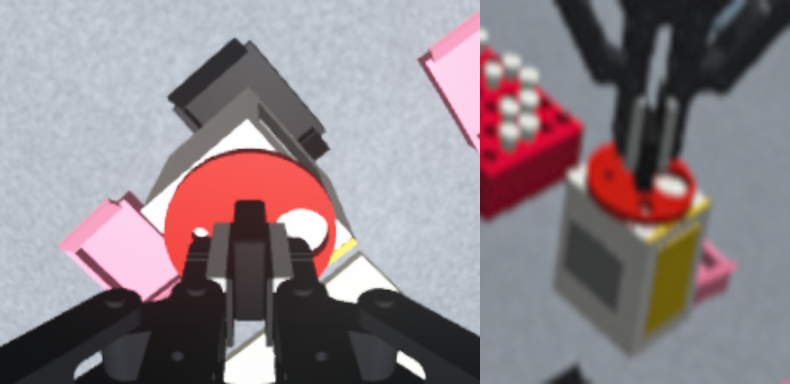

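Run:
```python
from h import *
c=read_camera("wrist"); o=get_obs(); z=o["position"][2]-.0845
k=lambda u,v:(160+u/1.6,100+v/1.6)
# precise: corner detection of white top quad edges by subpixel line fit on gray
g=cv2.cvtColor(c["color"],cv2.COLOR_BGR2GRAY)
A,B,C=fray(c,[k(248,120),k(143,210),k(357,241)],z)
an=lambda d:np.degrees(np.arctan2(d[1],d[0]))
print(A,B,C,np.linalg.norm(B-A),"AB",an(B-A),np.linalg.norm(C-A),"AC",an(C-A), "mid",(B+C)/2,o["position"],yaw())
# underside corner A lower: z-.066
# cradle corners seen
K=fray(c,[k(168,97),k(240,38)],.018); print(K)
```

```text
[0.48562188 0.27928601 0.18246618] [0.53329024 0.2779859  0.18246618] [0.48667101 0.337078   0.18246618] 0.04768609071367703 AB -1.5623124317305317 0.05780151140404691 AC 88.95999216627796 mid [0.50998062 0.30753195 0.18246618] [0.51293024 0.30859294 0.26696618] 137.380820076954
[[0.53912813 0.25951747 0.018     ]
 [0.4783963  0.26355424 0.018     ]]
```

>>> {"name": "apply_moves", "arguments": {"deltas": [-0.0005, 0.0015, -0.02, 1.5, -0.0005, 0.0015, -0.045, 1.5, -0.0005, 0.0015, -0.065, 1.5, -0.0005, 0.0015, -0.08, 1.5, -0.0005, 0.0015, -0.09, 1.5, -0.0005, 0.0015, -0.098, 1.5, -0.0005, 0.0015, -0.104, 1.5, -0.0005, 0.0015, -0.107, 1.5, -0.0005, 0.0015, -0.107, 1.5]}}

```text
t: 6.12
position: [0.5124, 0.3111, 0.1598]
eef_rot: [-0.414, 0.91, -0.0, -0.0]
contact_force: [-0.3, -0.2, -3.7]
opening: 0.1
grasp_force: 60.8
```

>>> {"name": "apply_moves", "arguments": {"deltas": [0, 0, -0.001, 0, 0, 0, -0.002, 0, 0, 0, -0.003, 0, 0, 0, -0.003, 0]}}

```text
t: 6.45
position: [0.5128, 0.3112, 0.1586]
eef_rot: [-0.414, 0.91, -0.0, 0.001]
contact_force: [-1.9, -3.8, 4.5]
opening: 0.101
grasp_force: 61.9
```

>>> {"name": "apply_moves", "arguments": {"deltas": [0, 0, 0.001, -3, 0, 0, 0.001, -8, 0, 0, 0.001, -14, 0, 0, 0.001, -20, 0, 0, 0.001, -26, 0, 0, 0.001, -32, 0, 0, 0.001, -38, 0, 0, 0.001, -44, 0, 0, 0.001, -50, 0, 0, 0.001, -52]}}

```text
t: 7.28
position: [0.5121, 0.3108, 0.1586]
eef_rot: [0.028, 1.0, -0.001, 0.0]
contact_force: [-1.3, -2.8, 0.1]
opening: 0.099
grasp_force: 61.4
```

Run:
```python
from h import *
c=read_camera("wrist"); t=read_camera("top");s=read_camera("scene");o=get_obs(); print(o["position"],yaw(),o["contact_force"],o["wrist_torque"],o["opening"])
a=c["color"][100:340,160:460]
b=cv2.resize(s["color"][190:310,360:480],(384,384),interpolation=cv2.INTER_CUBIC)
cv2.imwrite("pics/c3.png",np.hstack([cv2.resize(a,(416,384)),b]))
```

```text
[0.51219642 0.31093444 0.15856083] 87.0274989549816 [-2.13994234 -4.47626156  3.68344129] [-0.8952112   0.58030203  0.00283086] 0.10280504894465556
```

View pics/c3.png

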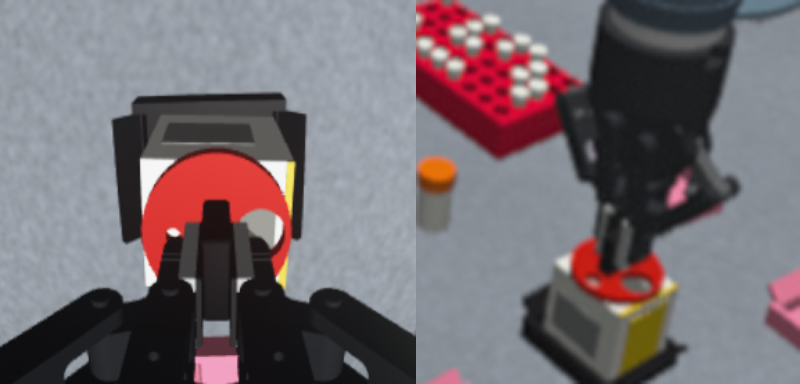

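Run:
```python
from h import *
c=read_camera("wrist"); 
k=lambda u,v:(160+u/1.3867,100+v/1.6)
A,B=fray(c,[k(140,158),k(297,162)],.0715); d=B-A; print(A,B,np.linalg.norm(d),np.degrees(np.arctan2(d[1],d[0])),yaw())
F=fray(c,[k(134,98),k(285,95)],.027); d=F[1]-F[0]; print(F,np.degrees(np.arctan2(d[1],d[0])))
print(fish(c,[[.512,.311,.0715],[.512,.25,.0715]]))
```

```text
[0.4841185  0.28313271 0.0715    ] [0.48860282 0.34359253 0.0715    ] 0.06062588905691375 85.75812539358233 87.02485800354654
[[0.47133665 0.27364012 0.027     ]
 [0.47385028 0.34592497 0.027     ]] 88.00840246873969
[[315.71338495 243.98830935]
 [211.43057874 246.95032059]]
```

>>> {"name": "apply_moves", "arguments": {"deltas": [0, 0, 0, 0, 0, 0, 0, 0, 0, 0, 0, 0, 0, 0, 0.015, 0, 0, 0, 0.04, 0, 0, 0, 0.065, 7, 0, 0, 0.07, 14, -0.001, -0.005, 0.07, 21, -0.002, -0.01, 0.07, 28, -0.0025, -0.0265, 0.07, 35], "claw": 1, "squeeze": 40}}

```text
t: 8.32
position: [0.5104, 0.2865, 0.2286]
eef_rot: [-0.28, 0.96, 0.001, 0.001]
contact_force: [-0.6, -0.4, -1.1]
opening: 1.003
grasp_force: 0.0
```

>>> {"name": "apply_moves", "arguments": {"deltas": [0, 0, 0, 7, 0, 0, 0, 14, 0, 0, 0, 21, 0, 0, 0, 28, 0, 0, 0, 35, 0, 0, 0, 42, 0, 0, 0, 49, 0, 0, 0, 54, 0, 0, 0, 54, 0, 0, 0, 54]}}

```text
t: 9.15
position: [0.5101, 0.2851, 0.2281]
eef_rot: [-0.681, 0.732, 0.0, 0.001]
contact_force: [0.2, -0.4, -0.4]
opening: 1.003
grasp_force: 0.0
```

Run:
```python
from h import *
c=read_camera("wrist"); o=get_obs(); print(o["position"],yaw(),o["contact_force"],o["opening"],o["joints"])
a=cv2.resize(c["color"],(800,500)); cv2.imwrite("pics/c4.png",a)
print(fish(c,[[.512,.3115,.0775],[.512,.3115,.1135],[.4875,.2805,.071],[.536,.2805,.071]])*1.25)
```

```text
[0.51002486 0.28504879 0.22806762] 175.8620881410368 [ 0.84448536  0.08131584 -0.17405482] 1.0010893185252088 [ 4.00930061e-01  4.25751647e-01 -4.42370330e-02  1.10013273e+00
  3.95254451e-04 -1.09764608e+00]
[[393.29454218 298.33625513]
 [393.17677685 326.12935237]
 [429.52656161 245.11244263]
 [350.79889083 250.5455854 ]]
```

View pics/c4.png

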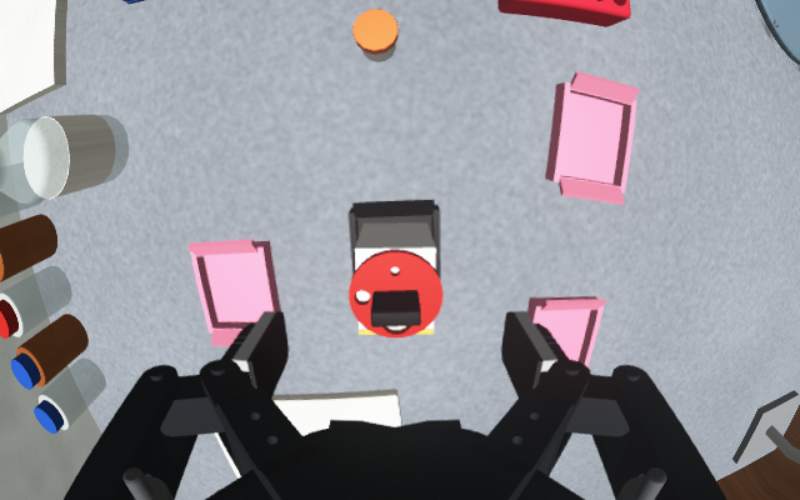

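>>> {"name": "apply_moves", "arguments": {"deltas": [0, -0.001, -0.025, 0, 0, -0.0015, -0.05, 0, 0, -0.0015, -0.075, 0, 0, -0.0015, -0.09, 0, 0, -0.0015, -0.1, 0, 0, -0.0015, -0.106, 0, 0, -0.0015, -0.108, 0, 0, -0.0015, -0.108, 0]}}

```text
t: 9.87
position: [0.5101, 0.2834, 0.1202]
eef_rot: [-0.682, 0.732, -0.0, 0.0]
contact_force: [0.0, 0.7, 0.1]
opening: 0.998
grasp_force: 0.0
```

>>> {"name": "apply_moves", "arguments": {"deltas": [0, 0, 0, 0, 0, 0, 0, 0, 0, 0, 0, 0, 0, 0, 0, 0, 0, 0, 0, 0, 0, 0, 0, 0], "claw": -1, "squeeze": 40}}

```text
t: 10.37
position: [0.5103, 0.2836, 0.1211]
eef_rot: [-0.682, 0.731, -0.0, 0.001]
contact_force: [-0.8, -1.0, 6.8]
opening: 0.572
grasp_force: 42.1
```

>>> {"name": "apply_moves", "arguments": {"deltas": [0, 0, 0.005, 0, 0, 0, 0.02, 0, 0, 0, 0.045, 0, 0, 0, 0.075, 0, 0, 0, 0.105, 0, 0, -0.02, 0.125, -4, -0.005, -0.055, 0.125, -10, -0.014, -0.093, 0.125, -16, -0.023, -0.131, 0.125, -22, -0.032, -0.169, 0.125, -28]}}

```text
t: 11.2
position: [0.4766, 0.1128, 0.2446]
eef_rot: [-0.483, 0.876, 0.0, -0.001]
contact_force: [0.9, -0.6, -2.9]
opening: 0.575
grasp_force: 42.4
```

>>> {"name": "apply_moves", "arguments": {"deltas": [-0.009, -0.038, 0, -6, -0.018, -0.076, 0, -12, -0.027, -0.114, 0, -18, -0.036, -0.152, 0, -24, -0.045, -0.19, 0, -30, -0.054, -0.228, 0, -36, -0.063, -0.266, 0, -42, -0.072, -0.304, 0, -48, -0.081, -0.342, 0, -54, -0.089, -0.37, 0, -60]}}

```text
t: 12.03
position: [0.3875, -0.2584, 0.2447]
eef_rot: [0.021, 1.0, -0.0, -0.0]
contact_force: [1.8, 0.4, -3.8]
opening: 0.574
grasp_force: 42.5
```

Finish the turn above the start point and take a look.

>>> {"name": "apply_moves", "arguments": {"deltas": [-0.003, -0.005, 0, -2, -0.004, -0.0075, 0, -4, -0.004, -0.0075, -0.03, -4, -0.004, -0.0075, -0.06, -4, -0.004, -0.0075, -0.06, -4, -0.004, -0.0075, -0.06, -4]}}

```text
t: 12.53
position: [0.383, -0.2613, 0.1835]
eef_rot: [0.052, 0.999, 0.002, -0.002]
contact_force: [-0.9, -0.3, -2.6]
opening: 0.574
grasp_force: 43.6
```

Run:
```python
from h import *
c=read_camera("wrist"); s=read_camera("scene"); o=get_obs(); print(o["position"],yaw(),o["contact_force"])
ax=np.array([.9945,-.1045,0]); ay=np.array([.1045,.9945,0]); T=np.array([.52,-.28,.035])
P=[T+.07*i*ax+.07*j*ay for i,j in((-1,-1),(-1,1),(1,1),(1,-1))]
q=fish(c,P); print(q.round(0).tolist()); print(proj(s,P).round(0).tolist(),proj(s,[o["position"]]).round(0))
a=c["color"].copy()
for p in q: cv2.circle(a,tuple(int(v) for v in p),2,(0,0,255),-1)
cv2.imwrite("pics/c5.png",np.hstack([cv2.resize(a,(480,300)),cv2.resize(s["color"][90:290,200:400],(300,300))]))
```

```text
[ 0.38519926 -0.26322305  0.18608894] 84.00706015405443 [-0.28928399 -0.74295496 -3.3753223 ]
[[228.0, 284.0], [392.0, 285.0], [375.0, 388.0], [247.0, 387.0]]
[[283.0, 167.0], [303.0, 184.0], [261.0, 196.0], [244.0, 176.0]] [[311. 127.]]
```

View pics/c5.png

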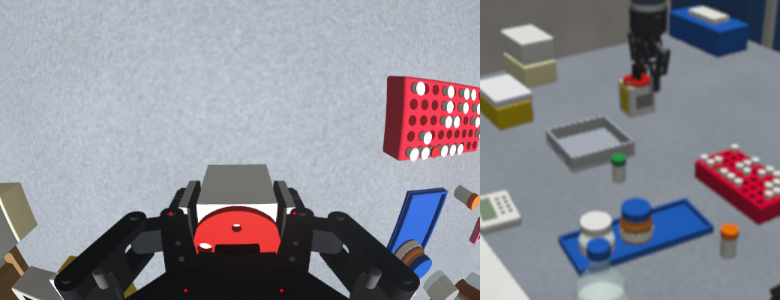

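>>> {"name": "apply_moves", "arguments": {"deltas": [0, 0, -0.02, 0, 0, 0, -0.04, 0, 0, 0, -0.0515, 0, 0, 0, -0.0515, 0, 0.006, -0.0005, -0.0515, 0, 0.01, -0.001, -0.0515, 0, 0.016, -0.0015, -0.045, 0, 0.022, -0.0025, -0.039, 0, 0.0295, -0.003, -0.034, 0, 0.037, -0.004, -0.0305, 0]}}

```text
t: 13.47
position: [0.4208, -0.2667, 0.1555]
eef_rot: [0.053, 0.999, 0.0, -0.002]
contact_force: [-6.1, 1.0, -3.1]
opening: 0.573
grasp_force: 45.5
```

>>> {"name": "apply_moves", "arguments": {"deltas": [0.008, -0.001, 0.003, 0, 0.0165, -0.002, 0.0047, 0, 0.025, -0.0025, 0.0055, 0, 0.034, -0.0035, 0.005, 0, 0.0425, -0.0045, 0.003, 0, 0.0505, -0.0055, 0.0005, 0, 0.0505, -0.0055, 0.0005, 0]}}

```text
t: 14.05
position: [0.4718, -0.2723, 0.156]
eef_rot: [0.052, 0.999, -0.0, -0.002]
contact_force: [-6.3, 1.0, 2.2]
opening: 0.577
grasp_force: 59.8
```

Run:
```python
from h import *
s=read_camera("scene"); o=get_obs(); print(o["position"],yaw(),o["contact_force"],o["opening"])
cv2.imwrite("pics/c6.png",cv2.resize(s["color"][100:220,220:370],(750,600),interpolation=cv2.INTER_CUBIC))
```

```text
[ 0.47164487 -0.27232503  0.15611079] 83.99653879848319 [-6.43426577  2.42847957  0.50320553] 0.574032474084263
```

View pics/c6.png

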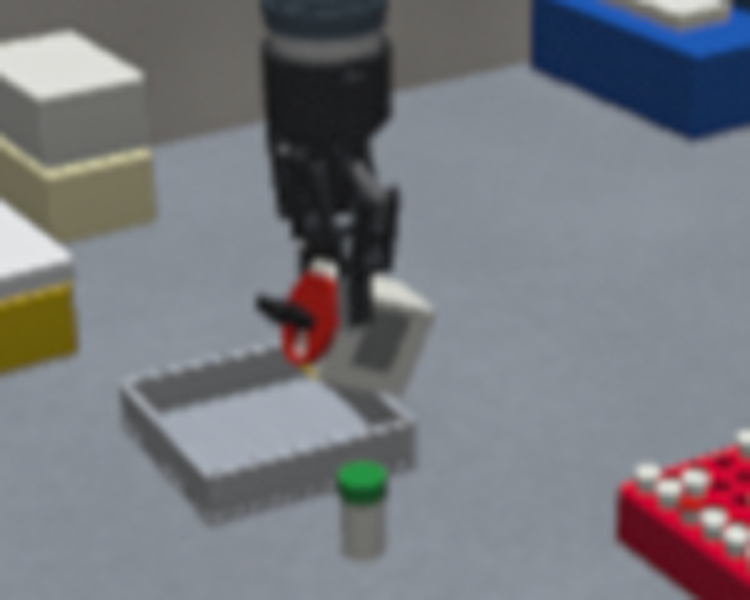

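>>> {"name": "apply_moves", "arguments": {"deltas": [0.005, -0.0005, -0.002, 0, 0.01, -0.001, -0.005, 0, 0.015, -0.0015, -0.0085, 0, 0.0195, -0.002, -0.012, 0, 0.0195, -0.002, -0.012, 0, 0.0195, -0.002, -0.012, 0]}}

```text
t: 14.6
position: [0.4921, -0.2752, 0.1453]
eef_rot: [0.052, 0.999, -0.001, -0.0]
contact_force: [-5.1, 0.7, 4.2]
opening: 0.574
grasp_force: 71.0
```

Run:
```python
from h import *
s=read_camera("scene"); o=get_obs(); print(o["position"],yaw(),o["contact_force"],o["opening"])
print([np.round(d["position"],3).tolist()+[round(d["p"],2)] for d in search_frame("ball1_center","scene")])
cv2.imwrite("pics/c7.png",cv2.resize(s["color"][100:220,220:370],(750,600),interpolation=cv2.INTER_CUBIC))
```

```text
[ 0.49210503 -0.27515052  0.14532222] 83.98085402470055 [-4.61428764  1.44383064  4.49875385] 0.5742786639663826
[]
```

View pics/c7.png

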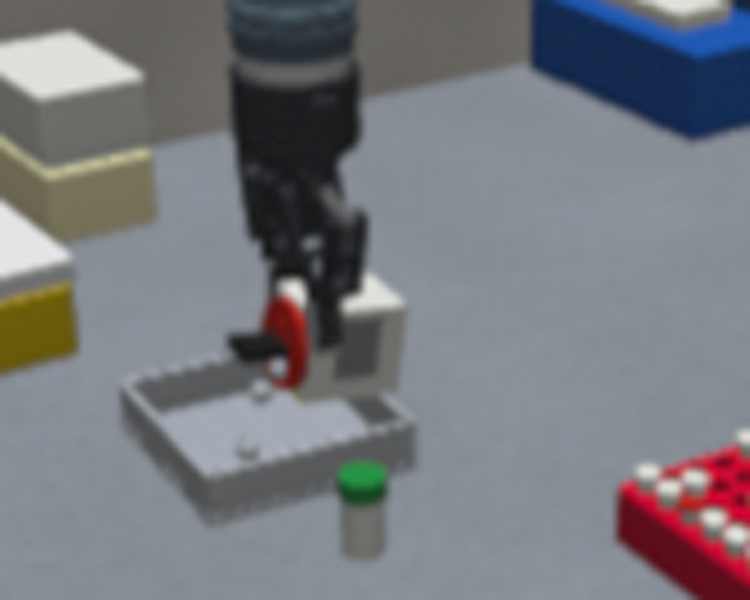

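>>> {"name": "apply_moves", "arguments": {"deltas": [0.001, 0, -0.001, 0, 0.002, 0, -0.002, 0, 0.002, 0, -0.002, 0, 0.002, 0, -0.002, 0, 0.002, 0, -0.002, 0, 0.002, 0, -0.002, 0, 0.002, 0, -0.002, 0, 0.002, 0, -0.002, 0, 0.002, 0, -0.002, 0, 0.002, 0, -0.002, 0]}}

```text
t: 15.53
position: [0.4936, -0.2753, 0.1441]
eef_rot: [0.053, 0.999, -0.001, -0.0]
contact_force: [-6.8, 0.7, 9.4]
opening: 0.577
grasp_force: 74.1
```

```bash
cat > b.py <<'E'
from h import *
o=get_obs(); print(o["position"],o["contact_force"],o["opening"],o["t"])
ax=np.array([.9945,-.1045,0]); ay=np.array([.1045,.9945,0]); T=np.array([.52,-.28,.005])
for n in("scene","top","wrist"):
    c=read_camera(n); im=c["color"]
    for q in("ball1_center","ball2_center"): print(n,[(np.array(d["position"])-T).round(3).tolist()+[round(d["p"],2)] for d in search_frame(q,n)][:8])
    if n=="scene": 
        poly=proj(c,[T+.063*i*ax+.063*j*ay for i,j in((-1,-1),(-1,1),(1,1),(1,-1))]).astype(np.int32)
        m=np.zeros(im.shape[:2],np.uint8); cv2.fillPoly(m,[poly],1); g=cv2.cvtColor(im,cv2.COLOR_BGR2GRAY)
        x0,y0,w,h=cv2.boundingRect(poly)
        for y in range(y0,y0+h): print(y,x0," ".join("%3d"%g[y,x] if m[y,x] else " . " for x in range(x0,x0+w)))
E
python3 b.py
```

```text
[ 0.49356935 -0.2753032   0.1441032 ] [-6.7979328   0.74167747  9.37021045] 0.5772249904444938 15.5333
scene []
scene [[0.012, 0.144, 0.028, 0.52], [0.264, 0.486, 0.088, 0.42]]
175 247  .   .   .   .   .   .   .   .   .   .   .   .   .   .   .   .   .   .   .   .   .   .   .   .   .   .   .   .   .   .   .   .   .   .   90 106  .   .   .   .   .   .   .   .   .   .   .   .   .   .   .   .   .   . 
176 247  .   .   .   .   .   .   .   .   .   .   .   .   .   .   .   .   .   .   .   .   .   .   .   .   .   .   .   .   .   .   61  40  47  72  98 108 110  .   .   .   .   .   .   .   .   .   .   .   .   .   .   .   .   . 
177 247  .   .   .   .   .   .   .   .   .   .   .   .   .   .   .   .   .   .   .   .   .   .   .   .   .   .  127 131 109  83  60  53  68  88 104 109 109 108  .   .   .   .   .   .   .   .   .   .   .   .   .   .   .   . 
178 247  .   .   .   .   .   .   .   .   .   .   .   .   .   .   .   .   .   .   .   .   .   .  131 144 151 153 157 158 143 120 101  89  98 105 108 109 108 108 108  .   .   .   .   .   .   .   .   .   .   .   .   .   .   . 
179 247  .   .   .   .   . 
[... 4708 characters left out ...]
  .   .   .   .   .   .   .   83  82  88  88  89  89  90  91  93  91  95  99  .   .   .   .   .   .   .   .   .   .   .   .   .   .   .   .   .   .   .   .   .   .   .   .   .   .   .   .   . 
201 247  .   .   .   .   .   .   .   .   .   .   .   .   .   .   86  88  90  91  91  92  98  .   .   .   .   .   .   .   .   .   .   .   .   .   .   .   .   .   .   .   .   .   .   .   .   .   .   .   .   .   .   .   .   . 
202 247  .   .   .   .   .   .   .   .   .   .   .   .   .   .   .   95  99  .   .   .   .   .   .   .   .   .   .   .   .   .   .   .   .   .   .   .   .   .   .   .   .   .   .   .   .   .   .   .   .   .   .   .   .   . 
top []
top []
wrist [[-0.052, 0.007, 0.095, 0.16]]
wrist []
```

>>> {"name": "apply_moves", "arguments": {"deltas": [0, 0, 0.01, 0, 0.012, -0.001, 0.01, 0, 0.025, -0.0025, 0.01, 0, 0.028, -0.003, 0, 0, 0.028, -0.003, -0.006, 0, 0.022, -0.002, -0.006, 0, 0.0145, -0.0015, -0.006, 0, 0.008, -0.001, 0, 0]}}

```text
t: 16.65
position: [0.5021, -0.2753, 0.1404]
eef_rot: [0.052, 0.999, 0.001, 0.001]
contact_force: [7.9, 0.8, -6.2]
opening: 0.575
grasp_force: 59.2
```

>>> {"name": "apply_moves", "arguments": {"deltas": [-0.003, 0, 0.005, 0, -0.007, 0.0005, 0.01, 0, -0.015, 0.0015, 0.015, 0, -0.0235, 0.0025, 0.0195, 0, -0.033, 0.0035, 0.0225, 0, -0.042, 0.0045, 0.024, 0, -0.051, 0.0055, 0.0245, 0, -0.0605, 0.0065, 0.024, 0]}}

```text
t: 17.32
position: [0.44, -0.269, 0.165]
eef_rot: [0.053, 0.999, 0.0, -0.0]
contact_force: [0.6, -0.5, -2.2]
opening: 0.574
grasp_force: 59.4
```

>>> {"name": "apply_moves", "arguments": {"deltas": [-0.009, 0.001, -0.002, 0, -0.018, 0.002, -0.005, 0, -0.026, 0.0025, -0.009, 0, -0.034, 0.0035, -0.013, 0, -0.034, 0.0035, -0.0155, 0]}}

```text
t: 17.73
position: [0.4051, -0.2648, 0.1484]
eef_rot: [0.053, 0.999, 0.001, -0.001]
contact_force: [-0.2, -0.2, -3.1]
opening: 0.577
grasp_force: 59.4
```

```bash
cat > t.py <<'E'
from h import *
import sys
o=get_obs(); p=np.array(o["position"]); print(p,o["contact_force"],o["opening"],o["t"],yaw())
# tilt: brightness mask of body in scene cam, render model silhouette
s=read_camera("scene"); 
for q in("dispenser_mid","cap_hole","cap_grip","outlet"):
    print(q,[(np.array(d["position"])-p).round(3).tolist()+[round(d["p"],2)] for d in search_frame(q,"scene")][:3])
im=s["color"].astype(int); b,g,r=im[...,0],im[...,1],im[...,2]
u=proj(s,[p-[0,0,.06]])[0].astype(int); y0,x0=u[1]-45,u[0]-45
w=np.s_[y0:y0+90,x0:x0+90]
red=(r[w]>120)&(g[w]<70); m=red.astype(np.uint8)
n,l,st,ce=cv2.connectedComponentsWithStats(m); k=1+np.argmax(st[1:,4]); pts=np.argwhere(l==k)[:,::-1].astype(np.float32)
hull=cv2.convexHull(pts); print("red ellipse",cv2.fitEllipse(hull), "off",x0,y0)
yaw_b=np.radians(yaw()-90); bx=np.array([np.cos(yaw_b),np.sin(yaw_b),0]); by=np.array([-bx[1],bx[0],0])
for th in range(-10,100,10):
    t=np.radians(th); X=np.cos(t)*bx-np.sin(t)*np.array([0,0,1]); Z=np.sin(t)*bx+np.cos(t)*np.array([0,0,1])
    piv=p-[0,0,.058]+.004*bx; a=np.linspace(0,2*np.pi,60)[:,None]
    c=piv+.023*X+(.0725-.057)*Z; q=proj(s,c+.0295*(np.cos(a)*X+np.sin(a)*by)).astype(np.float32)-[x0,y0]
    print(th,cv2.fitEllipse(q.astype(np.float32)))
E
python3 t.py
```

```text
[ 0.40505071 -0.26482514  0.14836687] [-0.17584528 -0.18859506 -3.13627148] 0.5772422286841801 17.7333 83.92267950135924
dispenser_mid [[0.002, 0.022, -0.068, 0.88]]
cap_hole [[0.019, 0.006, -0.063, 0.52]]
cap_grip [[0.019, 0.007, -0.064, 0.5], [0.133, 0.129, -0.114, 0.48]]
outlet [[0.003, 0.024, -0.067, 0.86]]
red ellipse ((86.83087158203125, 86.83905792236328), (3.12206768989563, 6.215035915374756), 124.32659912109375) off 260 112
-10 ((39.13234329223633, 40.78849792480469), (6.300543308258057, 18.979930877685547), 99.13853454589844)
0 ((38.29906463623047, 42.10413360595703), (7.864065647125244, 18.94474983215332), 89.62454223632812)
10 ((37.67344284057617, 43.504173278808594), (9.171014785766602, 18.906002044677734), 79.3259506225586)
20 ((37.27266311645508, 44.943389892578125), (10.176470756530762, 18.867870330810547), 68.16470336914062)
30 ((37.10618209838867, 46.376434326171875), (10.846612930297852, 18.834440231323242), 56.2077522277832)
40 ((37.17580032348633, 47.759403228759766), (11.161494255065918, 18.80779266357422), 43.71752166748047)
50 ((37.476016998291016, 49.05118179321289), (11.116865158081055, 18.786449432373047), 31.116518020629883)
60 ((37.9946174621582, 50.21455383300781), (10.723319053649902, 18.76589012145996), 18.852468490600586)
70 ((38.71341323852539, 51.217044830322266), (10.002903938293457, 18.74117088317871), 7.254526138305664)
80 ((39.60907745361328, 52.03155517578125), (8.985393524169922, 18.709489822387695), 176.47486877441406)
90 ((40.65396499633789, 52.63676452636719), (7.706329345703125, 18.670686721801758), 166.51527404785156)
```

```bash
python3 - <<'E'
import re
t=open("t.py").read()
t=t.replace('red=(r[w]>120)&(g[w]<70)','red=(r[w]>70)&(g[w]<.35*r[w])&(np.hypot(*(np.mgrid[:90,:90]-45))<28)')
t=t.replace("range(-10,100,10)","range(-10,70,10)").replace('for q in("dispenser_mid","cap_hole","cap_grip","outlet")','for q in()')
t=t.replace('print("red','print(len(pts),"red')
t+='''
c=read_camera("top"); g=cv2.cvtColor(c["color"],cv2.COLOR_BGR2GRAY)
u=proj(c,[[.52,-.28,.01]])[0].astype(int); G=g[u[1]-25:u[1]+26,u[0]-25:u[0]+26].astype(int)
G2=cv2.resize(G.astype(np.uint8),None,fx=1,fy=1)
for row in G2[1:-1]: print("".join("#" if v<100 else "+" if v<125 else "." if v<150 else "o" if v>185 else " " for v in row))
print(np.median(G))
'''
open("t.py","w").write(t)
E
python3 t.py
```

```text
[ 0.40788107 -0.26603419  0.14960915] [ 0.13469257  0.20517511 -2.84279148] 0.5773318295635863 17.9833 83.98843316647972
72 red ellipse ((41.726531982421875, 48.73585510253906), (8.453024864196777, 16.507116317749023), 178.43409729003906) off 259 112
-10 ((39.15373611450195, 40.500160217285156), (6.301464557647705, 19.00376319885254), 99.09029388427734)
0 ((38.32018280029297, 41.8173942565918), (7.860258102416992, 18.967483520507812), 89.5662841796875)
10 ((37.6949462890625, 43.21923828125), (9.162763595581055, 18.927560806274414), 79.2610092163086)
20 ((37.295204162597656, 44.660400390625), (10.164141654968262, 18.88829231262207), 68.0977554321289)
30 ((37.1303596496582, 46.0954704284668), (10.83055305480957, 18.853952407836914), 56.144657135009766)
40 ((37.202152252197266, 47.48047637939453), (11.142023086547852, 18.82680320739746), 43.664058685302734)
50 ((37.505008697509766, 48.77425003051758), (11.094305038452148, 18.80547523498535), 31.07734489440918)
60 ((38.02661895751953, 49.939510345458984), (10.698132514953613, 18.78538703918457), 18.82988929748535)
+++###.+###############
[... 1830 characters left out ...]
................##
+##+.............................................##
+##+.............................+...............##
+##..............................................##
###..............................................##
###.+............................................##
###..............................................##
###.+............................................##
###.+......+.++++++..............................##
+##.+....................+++.....................##
+##...+++++++...........+#########+...........+#+##
###++.............+++++.############....+##########
+###########+++.........###########################
+#+###################++##########################+
127.0
```

>>> {"name": "apply_moves", "arguments": {"deltas": [0, 0, 0.03, 0, 0.02, -0.002, 0.05, 0, 0.055, -0.006, 0.05, 0, 0.09, -0.0095, 0.05, 0, 0.104, -0.011, 0.04, 0, 0.104, -0.011, 0.015, 0, 0.104, -0.011, -0.009, 0, 0.104, -0.011, -0.009, 0, 0.104, -0.011, -0.009, 0]}}

```text
t: 18.83
position: [0.5102, -0.2758, 0.1391]
eef_rot: [0.052, 0.999, 0.001, -0.002]
contact_force: [0.5, -0.1, -3.0]
opening: 0.574
grasp_force: 59.2
```

>>> {"name": "apply_moves", "arguments": {"deltas": [-0.005, 0.0005, 0, 0, -0.01, 0.001, 0, 0, -0.015, 0.0015, 0, 0, -0.015, 0.0015, 0, 0]}}

```text
t: 19.17
position: [0.4993, -0.2764, 0.1435]
eef_rot: [0.052, 0.999, -0.001, 0.005]
contact_force: [5.9, 1.0, -4.6]
opening: 0.572
grasp_force: 59.2
```

```bash
sed -i 's/range(-10,70,10)/range(20,100,10)/; /^c=read_camera("top")/,$d' t.py; python3 t.py
```

```text
[ 0.49930566 -0.2763524   0.14353808] [ 5.92963755  1.00883372 -4.58741175] 0.5715751303808523 19.1667 83.98368289918719
85 red ellipse ((40.36628341674805, 50.07700729370117), (9.083226203918457, 16.69508934020996), 1.7172657251358032) off 233 119
20 ((36.173370361328125, 45.48222732543945), (10.34811019897461, 19.534683227539062), 65.77024841308594)
30 ((36.05519104003906, 46.946834564208984), (10.828557014465332, 19.460933685302734), 53.76042175292969)
40 ((36.18940353393555, 48.35696792602539), (10.954423904418945, 19.397897720336914), 41.380306243896484)
50 ((36.568206787109375, 49.670780181884766), (10.723043441772461, 19.35049819946289), 29.041860580444336)
60 ((37.17674255371094, 50.85054016113281), (10.148528099060059, 19.31789207458496), 17.14863395690918)
70 ((37.99394607543945, 51.863468170166016), (9.259167671203613, 19.295124053955078), 5.964871406555176)
80 ((38.99348449707031, 52.682342529296875), (8.092726707458496, 19.276334762573242), 175.57691955566406)
90 ((40.14468002319336, 53.285892486572266), (6.692509651184082, 19.257225036621094), 165.93612670898438)
```

>>> {"name": "apply_moves", "arguments": {"deltas": [-0.005, 0.0005, 0.002, 0, -0.01, 0.001, 0.005, 0, -0.015, 0.0015, 0.008, 0, -0.023, 0.0025, 0.011, 0, -0.032, 0.0035, 0.0135, 0, -0.032, 0.0035, 0.0135, 0]}}

```text
t: 19.72
position: [0.4679, -0.2736, 0.1582]
eef_rot: [0.053, 0.999, -0.002, 0.006]
contact_force: [7.5, 0.3, 1.0]
opening: 0.57
grasp_force: 59.8
```

```bash
sed -i 's/range(20,100,10)/range(0,100,10)/' t.py; python3 t.py
```

```text
[ 0.46788586 -0.27358613  0.15824208] [7.51054017 0.26032942 0.96923223] 0.569605196264134 19.7167 83.97954631811352
91 red ellipse ((37.67405319213867, 47.26747512817383), (9.80439567565918, 16.136198043823242), 20.647130966186523) off 242 113
0 ((37.383522033691406, 41.97237777709961), (8.096713066101074, 19.520774841308594), 88.43512725830078)
10 ((36.76194763183594, 43.40891647338867), (9.300704956054688, 19.459020614624023), 77.96662139892578)
20 ((36.37938690185547, 44.88496780395508), (10.20240592956543, 19.395221710205078), 66.70853424072266)
30 ((36.24447250366211, 46.35398483276367), (10.769285202026367, 19.336999893188477), 54.75210189819336)
40 ((36.35773468017578, 47.770957946777344), (10.981780052185059, 19.290647506713867), 42.369834899902344)
50 ((36.71209716796875, 49.093807220458984), (10.836336135864258, 19.258169174194336), 29.972488403320312)
60 ((37.293495178222656, 50.284481048583984), (10.345928192138672, 19.236276626586914), 17.97394561767578)
70 ((38.08171844482422, 51.309837341308594), (9.536774635314941, 19.218801498413086), 6.656671047210693)
80 ((39.05128860473633, 52.14225769042969), (8.443748474121094, 19.20001220703125), 176.1279754638672)
90 ((40.17241287231445, 52.76005172729492), (7.106944561004639, 19.17656707763672), 166.3578643798828)
```

>>> {"name": "apply_moves", "arguments": {"deltas": [-0.006, 0.0005, -0.001, 0, -0.012, 0.001, -0.002, 0, -0.018, 0.002, -0.003, 0, -0.026, 0.0025, -0.0045, 0, -0.034, 0.0035, -0.006, 0, -0.034, 0.0035, -0.006, 0]}}

```text
t: 20.27
position: [0.4361, -0.2706, 0.1552]
eef_rot: [0.052, 0.999, -0.002, 0.009]
contact_force: [4.8, 5.3, 20.2]
opening: 0.575
grasp_force: 67.1
```

```bash
sed -i 's/range(0,100,10)/range(-10,70,10)/' t.py; python3 t.py
```

```text
[ 0.43606621 -0.27059612  0.15520452] [ 4.809681    5.27700647 20.2248978 ] 0.5751940585738065 20.2667 84.02260160184176
113 red ellipse ((36.652122497558594, 42.985267639160156), (10.191936492919922, 17.867074966430664), 55.20874786376953) off 251 112
-10 ((38.65795135498047, 40.448429107666016), (6.430853843688965, 19.266510009765625), 98.65706634521484)
0 ((37.819889068603516, 41.78185272216797), (7.948399543762207, 19.221904754638672), 89.03797149658203)
10 ((37.19657516479492, 43.20074462890625), (9.208556175231934, 19.171791076660156), 78.65724182128906)
20 ((36.80501174926758, 44.65922927856445), (10.167431831359863, 19.121545791625977), 67.45076751708984)
30 ((36.65422821044922, 46.11132049560547), (10.791619300842285, 19.076976776123047), 55.497554779052734)
40 ((36.745418548583984, 47.51253890991211), (11.06118106842041, 19.042131423950195), 43.06494140625)
50 ((37.07228469848633, 48.821231842041016), (10.972135543823242, 19.017053604125977), 30.569665908813477)
60 ((37.6217155456543, 49.99972915649414), (10.53625774383545, 18.997535705566406), 18.442285537719727)
```

>>> {"name": "apply_moves", "arguments": {"deltas": [-0.006, 0.0005, 0.0, 0, -0.012, 0.001, 0, 0, -0.018, 0.002, -0.001, 0, -0.022, 0.0025, -0.003, 0, -0.022, 0.0025, -0.005, 0, -0.022, 0.0025, -0.005, 0]}}

```text
t: 20.82
position: [0.4112, -0.2685, 0.1481]
eef_rot: [0.053, 0.999, -0.003, 0.005]
contact_force: [-1.3, -0.1, 14.6]
opening: 0.576
grasp_force: 68.6
```

```bash
sed -i 's/range(-10,70,10)/range(-20,50,10)/' t.py; python3 t.py
```

```text
[ 0.41118012 -0.26849722  0.14807071] [-1.29622158 -0.08249446 14.62160544] 0.5762917270044792 20.8167 83.94345712170613
99 red ellipse ((36.824764251708984, 40.36214828491211), (9.876766204833984, 16.9699649810791), 71.71749114990234) off 258 112
-20 ((39.853424072265625, 39.74088668823242), (4.5782551765441895, 19.02553939819336), 107.94413757324219)
-10 ((38.83659362792969, 40.92881774902344), (6.326948165893555, 18.995704650878906), 99.02616882324219)
0 ((38.00399398803711, 42.24459457397461), (7.87220573425293, 18.9585018157959), 89.47933959960938)
10 ((37.38025665283203, 43.644813537597656), (9.161140441894531, 18.91730499267578), 79.15343475341797)
20 ((36.982486724853516, 45.084228515625), (10.149347305297852, 18.876554489135742), 67.97499084472656)
30 ((36.820037841796875, 46.517494201660156), (10.803328514099121, 18.84068489074707), 56.01555633544922)
40 ((36.894561767578125, 47.90070343017578), (11.103312492370605, 18.81223487854004), 43.53988265991211)
```

>>> {"name": "apply_moves", "arguments": {"deltas": [-0.002, 0, -0.003, 0, -0.004, 0.0005, -0.006, 0, -0.005, 0.0005, -0.008, 0, -0.005, 0.0005, -0.009, 0]}}

```text
t: 21.2
position: [0.4036, -0.268, 0.1398]
eef_rot: [0.053, 0.999, -0.004, 0.002]
contact_force: [-15.8, 2.9, 41.1]
opening: 0.575
grasp_force: 78.0
```

```bash
python3 t.py|head -6
```

```text
[ 0.40362831 -0.2680361   0.1398431 ] [-15.80145904   2.89282411  41.07026152] 0.5747693669414279 21.2 83.89021681654252
98 red ellipse ((37.7696533203125, 38.74660873413086), (8.939990997314453, 17.3826961517334), 79.49833679199219) off 260 114
-20 ((39.98371505737305, 39.65070724487305), (4.606183052062988, 18.890321731567383), 108.0308837890625)
-10 ((38.97268295288086, 40.83012390136719), (6.355207920074463, 18.863502502441406), 99.13177490234375)
0 ((38.14371109008789, 42.13577651977539), (7.899508476257324, 18.82954216003418), 89.59415435791016)
10 ((37.52134323120117, 43.52461242675781), (9.186436653137207, 18.791513442993164), 79.26564025878906)
```

>>> {"name": "apply_moves", "arguments": {"deltas": [0, 0, 0.01, 0, 0, 0, 0.035, 0, 0, 0, 0.065, 0, 0, 0, 0.095, 0, 0, 0.02, 0.115, 3, 0.005, 0.055, 0.115, 10, 0.012, 0.093, 0.115, 17, 0.019, 0.131, 0.115, 24, 0.026, 0.169, 0.115, 31, 0.033, 0.207, 0.115, 38]}}

```text
t: 22.08
position: [0.4359, -0.0569, 0.2505]
eef_rot: [-0.278, 0.961, -0.001, 0.001]
contact_force: [1.3, -0.4, -3.4]
opening: 0.572
grasp_force: 72.7
```

>>> {"name": "apply_moves", "arguments": {"deltas": [0.009, 0.038, 0, 7, 0.018, 0.076, 0, 14, 0.027, 0.114, 0, 21, 0.036, 0.152, 0, 28, 0.045, 0.19, 0, 35, 0.054, 0.228, 0, 42, 0.062, 0.266, 0, 49, 0.068, 0.304, 0, 56, 0.073, 0.335, 0, 57, 0.074, 0.351, 0, 57]}}

```text
t: 22.92
position: [0.5107, 0.2961, 0.2504]
eef_rot: [-0.702, 0.712, -0.0, 0.002]
contact_force: [0.8, -0.1, -3.4]
opening: 0.574
grasp_force: 72.7
```

```bash
python3 t.py
python3 - <<'E'
from h import *
c=read_camera("wrist"); g=c["color"].astype(int)
# body white/yellow & cradle numeric: red disc ellipse in wrist
b,gg,r=g[...,0],g[...,1],g[...,2]
red=((r>110)&(gg<.35*r)&(b<.35*r)).astype(np.uint8); red[:, :200]=0; red[:,440:]=0; red[:150]=0
n,l,st,ce=cv2.connectedComponentsWithStats(red); k=1+np.argmax(st[1:,4]); print(st[k],ce[k])
o=get_obs(); p=np.array(o["position"])
print("expected disc ctr upright",fish(c,[[p[0],p[1]+.027,p[2]-.0425],[p[0],p[1]+.027-.0295,p[2]-.0425]]))
print("cradle",fish(c,[[.5115,.3096-.048,.027]]))
E
```

```text
[0.51067372 0.29612584 0.25039415] [ 0.77904736 -0.12402344 -3.38691583] 0.5737685067365476 22.9167 179.17414080587417
341 red ellipse ((58.478946685791016, 39.565032958984375), (19.89175796508789, 31.136049270629883), 110.45941162109375) off 381 179
-20 ((55.92988967895508, 39.69578552246094), (10.70235824584961, 33.32027816772461), 84.74287414550781)
-10 ((57.16169357299805, 42.116756439208984), (14.19084644317627, 33.446685791015625), 92.85353088378906)
0 ((58.054786682128906, 44.62580108642578), (17.21537208557129, 33.48709487915039), 101.72621154785156)
10 ((58.58408737182617, 47.13410186767578), (19.69594383239746, 33.41562271118164), 111.54586029052734)
20 ((58.73963928222656, 49.55623245239258), (21.579639434814453, 33.20713424682617), 122.515625)
30 ((58.52592086791992, 51.813941955566406), (22.827760696411133, 32.85365295410156), 134.8756103515625)
40 ((57.960350036621094, 53.839012145996094), (23.391149520874023, 32.39012145996094), 148.80589294433594)
[ 260  311  112   31 2392] [315.61287625 325.81730769]
expected disc ctr upright [[315.51869218 329.66540664]
 [314.60353446 277.69889238]]
cradle [[313.59830341 145.0834196 ]]
```

>>> {"name": "apply_moves", "arguments": {"deltas": [0, -0.003, -0.03, 0, 0, -0.003, -0.06, 0, 0, -0.003, -0.085, 0, 0, -0.003, -0.1, 0, 0, -0.003, -0.11, 0, 0, -0.003, -0.118, 0, 0, -0.003, -0.124, 0, 0, -0.003, -0.124, 0]}}

```text
t: 23.68
position: [0.5103, 0.2893, 0.1248]
eef_rot: [-0.701, 0.714, -0.0, -0.0]
contact_force: [0.0, 0.5, -2.5]
opening: 0.573
grasp_force: 72.8
```

>>> {"name": "apply_moves", "arguments": {"deltas": [0, 0, -0.001, 0, 0, 0, -0.002, 0, 0, 0, -0.003, 0, 0, 0, -0.003, 0]}}

```text
t: 24.02
position: [0.5106, 0.29, 0.1224]
eef_rot: [-0.701, 0.713, -0.0, 0.0]
contact_force: [-0.6, 0.1, -3.8]
opening: 0.576
grasp_force: 72.8
```

>>> {"name": "apply_moves", "arguments": {"deltas": [0, 0.002, 0, 0, 0, 0.003, -0.001, 0, 0, 0.003, -0.003, 0, 0, 0.003, -0.005, 0, 0, 0.003, -0.005, 0]}}

```text
t: 24.43
position: [0.5106, 0.2906, 0.1174]
eef_rot: [-0.7, 0.714, -0.002, -0.002]
contact_force: [-0.5, -8.3, 2.3]
opening: 0.574
grasp_force: 73.3
```

>>> {"name": "apply_moves", "arguments": {"deltas": [0, -0.004, 0.002, 0, 0, -0.005, 0.001, 0, 0, -0.005, -0.002, 0, 0, -0.005, -0.002, 0]}}

```text
t: 24.77
position: [0.51, 0.2879, 0.1144]
eef_rot: [-0.701, 0.713, 0.0, -0.0]
contact_force: [-1.1, -0.5, -3.1]
opening: 0.576
grasp_force: 72.7
```

```bash
python3 t.py|head -7
python3 - <<'E'
from h import *
s=read_camera("scene"); im=s["color"].astype(int)
# yellow face corners
b,g,r=im[...,0],im[...,1],im[...,2]; m=((r>90)&(g>75)&(b<.4*r)).astype(np.uint8); m[:,:380]=0;m[:,500:]=0;m[:200]=0;m[340:]=0
n,l,st,ce=cv2.connectedComponentsWithStats(m); k=1+np.argmax(st[1:,4]); h=cv2.minAreaRect(np.argwhere(l==k)[:,::-1].astype(np.float32)); print(st[k],cv2.boxPoints(h).round(1).tolist())
bl=((im.sum(2)<130)).astype(np.uint8)
for z in(0,5,10,15,20): print(z,proj(s,[[.5115+a,.3096+.034,z/1000] for a in(-.025,0,.025)]).round(1).tolist())
E
```

```text
[0.51001419 0.2879329  0.11438042] [-1.1003477  -0.54458083 -3.14348882] 0.5763373489507083 24.7667 178.98202307306687
330 red ellipse ((57.377418518066406, 42.839542388916016), (20.614032745361328, 30.51973533630371), 116.19993591308594) off 368 230
-20 ((54.33346939086914, 42.07457733154297), (13.21462631225586, 29.68668556213379), 86.03129577636719)
-10 ((55.428466796875, 44.30381774902344), (16.287811279296875, 29.935590744018555), 94.92423248291016)
0 ((56.234901428222656, 46.56346893310547), (18.78243637084961, 30.160728454589844), 104.97954559326172)
10 ((56.729698181152344, 48.77545166015625), (20.6467342376709, 30.3181095123291), 116.18071746826172)
20 ((56.902400970458984, 50.866180419921875), (21.880939483642578, 30.341262817382812), 128.3771209716797)
[426 286  14  18  92] [[425.20001220703125, 302.6000061035156], [434.6000061035156, 283.79998779296875], [439.79998779296875, 286.3999938964844], [430.3999938964844, 305.20001220703125]]
0 [[436.8, 304.8], [429.0, 310.0], [421.0, 315.3]]
5 [[437.3, 303.1], [429.4, 308.3], [421.4, 313.6]]
10 [[437.7, 301.4], [429.8, 306.6], [421.7, 311.9]]
15 [[438.1, 299.7], [430.2, 304.9], [422.1, 310.2]]
20 [[438.5, 298.0], [430.6, 303.1], [422.5, 308.4]]
```

>>> {"name": "apply_moves", "arguments": {"deltas": [0, 0, -0.001, 0, 0, 0, -0.002, 0, 0, 0, -0.003, 0, 0, 0, -0.004, 0]}}

```text
t: 25.2
position: [0.5103, 0.2878, 0.111]
eef_rot: [-0.701, 0.713, -0.0, -0.0]
contact_force: [-2.0, -2.6, 5.2]
opening: 0.575
grasp_force: 73.5
```

>>> {"name": "apply_moves", "arguments": {"deltas": [0, 0, 0, 0, 0, 0, 0, 0, 0, 0, 0, 0, 0, 0, 0.001, 0, 0, 0, 0.003, 0, 0, 0, 0.005, 0, 0, 0, 0.005, 0], "claw": 1}}

```text
t: 25.78
position: [0.5107, 0.288, 0.1166]
eef_rot: [-0.701, 0.713, -0.0, 0.001]
contact_force: [0.1, 0.1, -0.5]
opening: 1.001
grasp_force: 0.0
```

```bash
python3 t.py|head -6
```

```text
[0.51067363 0.28797965 0.11659736] [ 0.07530532  0.05267168 -0.54594485] 1.0012275651542362 25.7833 178.97549583049005
286 red ellipse ((54.04022979736328, 43.98020553588867), (19.459333419799805, 27.907997131347656), 100.65340423583984) off 368 229
-20 ((54.299781799316406, 42.390106201171875), (13.190938949584961, 29.744823455810547), 86.00531768798828)
-10 ((55.39650344848633, 44.62337112426758), (16.274755477905273, 29.992042541503906), 94.8783187866211)
0 ((56.204158782958984, 46.88768005371094), (18.780988693237305, 30.214752197265625), 104.90989685058594)
10 ((56.69963073730469, 49.104759216308594), (20.657142639160156, 30.369409561157227), 116.08948516845703)
```

Nearly upright; raise straight away and check the seating from above.

>>> {"name": "apply_moves", "arguments": {"deltas": [0, 0, 0.015, 0, 0, 0, 0.04, 0, 0, 0, 0.075, 0, 0, 0, 0.11, 0, 0, -0.02, 0.13, 0, 0, -0.02, 0.13, 0]}}

```text
t: 26.33
position: [0.5129, 0.267, 0.2517]
eef_rot: [-0.7, 0.714, -0.002, 0.004]
contact_force: [0.2, 0.6, 0.4]
opening: 1.003
grasp_force: 0.0
```

```bash
cat > v.py <<'E'
from h import *
from scipy.optimize import least_squares
o=get_obs(); print(o["position"],o["contact_force"])
for n,pr in(("scene",proj),("wrist",fish)):
    c=read_camera(n); im=c["color"].astype(int); b,g,r=im[...,0],im[...,1],im[...,2]
    red=((r>80)&(g<.4*r)&(b<.4*r)).astype(np.uint8)
    u=pr(c,[[.5115,.31,.0775]])[0]; yy,xx=np.mgrid[:400,:640]; red[np.hypot(xx-u[0],yy-u[1])>60]=0
    red=cv2.morphologyEx(red,cv2.MORPH_OPEN,np.ones((2,2),np.uint8))
    k,l,st,ce=cv2.connectedComponentsWithStats(red); i=1+np.argmax(st[1:,4])
    e=cv2.fitEllipse(cv2.convexHull(np.argwhere(l==i)[:,::-1].astype(np.float32))); print(n,"seen",np.round(e[0],1),np.round(e[1],1),round(e[2],1),st[i,4])
    a=np.linspace(0,2*np.pi,60)[:,None]
    for z in(.0775,.0875):
        for th in(-10,0,10):
            t=np.radians(th);X=np.array([0,np.cos(t),-np.sin(t)]);Y=np.array([1,0,0])
            f=cv2.fitEllipse(pr(c,np.array([.5115,.31,z])+.0295*(np.cos(a)*X+np.sin(a)*Y)).astype(np.float32)); print("  model",z,th,np.round(f[0],1),np.round(f[1],1),round(f[2],1))
    for q in("cap_hole","outlet","dispenser_mid","cradle"):
        print("  ",q,[np.round(d["position"],3).tolist()+[round(d["p"],2)] for d in search_frame(q,n)][:3])
E
python3 v.py
```

```text
[0.51286345 0.26696688 0.25165472] [0.18662716 0.57252965 0.39646606]
scene seen [397.6 227.9] [14.6 38.3] 62.8 339
  model 0.0775 -10 [422.5 273.3] [16.3 29.9] 94.7
  model 0.0775 0 [422.5 273.3] [18.6 30.1] 104.5
  model 0.0775 10 [422.4 273.3] [20.4 30.2] 115.4
  model 0.0875 -10 [423.3 269.6] [16.2 30.1] 94.5
  model 0.0875 0 [423.2 269.6] [18.5 30.3] 104.2
  model 0.0875 10 [423.2 269.6] [20.3 30.4] 115.0
   cap_hole [[0.515, 0.313, 0.077, 0.75]]
   outlet [[0.526, 0.318, 0.07, 0.69]]
   dispenser_mid [[0.527, 0.319, 0.065, 0.88]]
   cradle [[0.65, 0.324, 0.005, 0.95], [0.366, 0.394, 0.011, 0.86], [0.544, 0.328, 0.014, 0.76]]
wrist seen [315.4 244.2] [62.8 68.5] 90.2 2314
  model 0.0775 -10 [312.4 246.9] [66.4 69.4] 91.9
  model 0.0775 0 [312.3 246.4] [62.1 69.5] 90.8
  model 0.0775 10 [312.3 246.1] [56.  69.5] 90.2
  model 0.0875 -10 [312.3 252.2] [68.3 71.9] 91.9
  model 0.0875 0 [312.3 251.7] [63.7 72. ] 90.8
  model 0.0875 10 [312.3 251.4] [57.2 72. ] 90.2
   cap_hole [[0.513, 0.304, 0.074, 0.85]]
   outlet [[0.512, 0.298, 0.079, 0.59], [0.519, 0.146, 0.054, 0.58], [0.746, 0.188, 0.094, 0.2]]
   dispenser_mid [[0.507, 0.296, 0.078, 0.8]]
   cradle [[0.51, 0.271, 0.019, 0.79], [0.656, 0.317, 0.003, 0.79], [0.349, 0.221, 0.009, 0.66]]
```

```bash
sed -i 's/>60\]=0/>(22 if n=="scene" else 60)]=0/' v.py; python3 v.py | sed -n 2,8p
python3 - <<'E'
from h import *
t=read_camera("top"); im=t["color"].astype(int); b,g,r=im[...,0],im[...,1],im[...,2]
u=proj(t,[[.5115,.31,.0775]])[0]; x,y=u.astype(int); 
for yy in range(y-15,y+16): print("".join("R" if r[yy,xx]>100 and g[yy,xx]<60 else "Y" if r[yy,xx]>110 and b[yy,xx]<.6*r[yy,xx] else "W" if im[yy,xx].sum()>400 else "k" if im[yy,xx].sum()<130 else "." for xx in range(x-22,x+23)))
for q in("jar_a","vial_a","bottle","timer"): print(q,[np.round(d["position"],3).tolist()+[round(d["p"],2)] for d in search_frame(q,"top")][:3])
E
```

```text
scene seen [422.9 274.3] [19.  28.8] 103.3 280
  model 0.0775 -10 [422.5 273.3] [16.3 29.9] 94.7
  model 0.0775 0 [422.5 273.3] [18.6 30.1] 104.5
  model 0.0775 10 [422.4 273.3] [20.4 30.2] 115.4
  model 0.0875 -10 [423.3 269.6] [16.2 30.1] 94.5
  model 0.0875 0 [423.2 269.6] [18.5 30.3] 104.2
  model 0.0875 10 [423.2 269.6] [20.3 30.4] 115.0
kkkkkkkkkkkkkkkkkkkkkkkkkkk..kkkk............
kkkkkkkkkkkkkkkkkkkkkk.kkkk..kkkk............
kkkkkkkkkkkkkkkkkkkkkkkkkkk..kkkk............
kkkkkkkkkkkkkkkkkkkkkkkkkkk..kkkkk...........
kkkkkkk..kkkkkkkkkkkkk.kkk..kkkkkk...........
kkkkkkkkkkkkkkkkkkkkk.k.kk..kkkkkk...........
kkkkkkkkkkkkkkkkkkkkk.k.k...kkkkk............
kkkkkkkkkkkkkk.kkkk..k.kk...kkkkkWWW.kkkkkkkk
kkkkkkkkkkkkkkkkkkk....kk..kkkkkkWWW......kkk
kkkkkkkkkkkkkkkkkk..k.kk...kkkkkkWWW......kkk
kkkkkkkkkkkkkkkkk....kk...kkkkkkRYWW......kkk
kkkkkkkkkkkkkkk.....kk...kkkkkkkRRWW......kkk
kkkkkkkkkkkkkk.....kkk..kkkkkkkRRRY.......kkk
kkkkkkkkkkkk...k..kk....kkkkkkkRRRRW.....kkkk
kkkkkkkkkk......kkk...kkkkkkk..RRRR......kkkk
.kkkkkk.......kkkk...kkkkkkkk.WRRRR......kkkk
kkkkkkk....kkkkk....kkkkkkkkkYYRRRR......kkkk
kkkkkkkkkkkkk....kkkkkkkkkkkkRRRRRR......kkkk
kkk...kkkk..kkkkkkkkkkkkkkkkkRRRRR.......kkkk
kk......kk...kkkkkkkkkkkkkkkkRRRRRW......kkkk
kkk........kkkkkkkkkkkkkkkkkkkRRRYW......kkkk
kkk........kkkkkkkkkkkkkkkkkkkRRRWW......kkkk
kkk........k..k....kkkkkkkkkkkRRWWW......kkkk
kkkk.......kY.k.....kkkkkkkkkRR.WWW......kkkk
kkkk.......k..k.....kkkkkkkkkY.WWWW......kkkk
kkkk.......kkkk....kkkkkkkkkk............kkkk
kkkkk......kkkk....kk....kkkk.....k......kkkk
kkkkk..............kkkkkkkkkkkkk.........kkkk
.kkkkk.............kkkkkkkkkkkkkk.........k..
.kkkkk.............kkkkkkkkkkk.kkkkkkkkkkkk..
.kkkkk.............kk...kkkkkk...............
jar_a [[0.676, 0.021, 0.065, 0.91], [0.604, 0.023, 0.068, 0.81]]
vial_a [[0.53, -0.146, 0.052, 0.56]]
bottle [[0.754, 0.177, 0.112, 0.79]]
timer [[0.774, -0.166, 0.018, 0.83]]
```

```bash
python3 -c "
from workcell import *
print(finish_job())"
```

```text
the job is handed in; nothing more can be done
None
```

I handed the job in at about 26 s of robot time. The cap's big hole is within about 2° of the outlet, all four balls are in the tray, and the dispenser is back upright in the cradle. Righting it against the tray wall took a second try, during which the wrist force briefly read about 44 N. That may have pressed the bar against the gripper's body, close to its 40 N limit.

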